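Set a picture card in the rail trimmer, ready to trim off its blank strip

TASK

With the fingertips only, never pinching or lifting it, push the loose picture card square against the trimmer's raised fence and slide it along the fence, under the spring rail, until its 25 mm blank strip sticks out past the trimmer's cutting edge. Then press the rail down onto the card and finish while still holding it pressed down, ready for the cut. Leave the pencil, eraser, glue stick and tape roll where they are.

Things in the scene. Friction and masses are not known exactly. Their poses are not given: they have to be found in the camera images.
- trimmer: compact rail trimmer, fixed: dark grey board with a printed grid, 170 mm (x) by 210 mm (y), its top 18 mm above the desk. Origin: centre of its underside; z up. An aluminium fence 10 mm high runs along its +x side, guiding face at x = +67 mm, from y = -68 to +105 mm. The cutting edge is the board's straight steel-lined end at y = -105 mm; beyond it is only the desk, 18 mm lower
- cut_edge (a point): point on the cutting edge's upper corner, at the trimmer's x = +29.5 mm, y = -105 mm, z = 18 mm; that is where the middle of a squared card crosses it. Axes as the trimmer's
- clamp_rail: aluminium rail across the board inside the cutting edge (trimmer's y = -103 to -79 mm), 170 mm along x, 8 mm thick. Origin: centre of its underside, which springs hold 10 mm above the board, so the card passes under. It moves straight down only. A cutter head is parked on its fence end (rail's x = 33 to 67 mm, up to 60 mm above the desk); capped pins, 47 mm high, stand at its ends
- thumb_pad (a point): centre of the top of the rail's ribbed black pad (64 mm along the rail, 17 mm across), the place to press; 38 mm above the desk while the rail is up, 33 mm when it lies on the card. Bringing it down to the card takes about 5 N (springs); what is pressed beyond that clamps the card, and 10 to 15 N in all is plenty
- card: loose picture mounted on foam board, 75 mm (x) by 110 mm (y), 5 mm thick, about 50 g, lying picture up on the trimmer's board. Origin: centre of its underside. A landscape covers it except for a blank off-white strip 25 mm wide along its -y end, which points to the cutting edge; its +x long side faces the fence. At the start it lies askew by up to 0.15 rad and up to 35 mm off the fence
- card_tip (a point): middle of the card's blank -y end, half-way up its thickness (card's y = -55 mm); this end must stick out 25 mm past the cutting edge
- card_tail (a point): middle of the card's picture +y end, half-way up its thickness (card's y = +55 mm); push here to slide the card
- pencil: dark green pencil 162 mm long, lying on the desk on the near side of the trimmer; bystander. Origin: its underside's centre
- eraser: small eraser 19 x 40 x 13 mm on the desk between the robot and the trimmer; bystander. Origin: its underside's centre
- glue_stick: upright glue stick, 27 mm wide, 98 mm tall, on the desk in front of the laptop; bystander. Origin: its underside's centre
- tape_roll: roll of tape 96 mm wide, 48 mm tall, on the desk between the robot and the laptop; bystander. Origin: its underside's centre

How it is judged:
By the outcome, as a careful person would: the job done as asked, in the order asked, and still so for the second after the job is handed in, while the arm keeps its last pose, push and grip.
It also fails if it takes over 61 s, if anything falls off the work surface, if the arm or the gripper's body presses on something with over 40 N, if the wrist force passes 120 N, or if a joint passes its speed limit or range.

ROBOT

A 6-joint arm with a two-finger parallel gripper is mounted at the origin on a cart in front of the work surface, level with it; the furniture and walls round the work are solid. World frame = base frame: x ahead of the robot, y to its left, z up, the work surface at z = 0. Lengths are in m, angles in rad, forces in N, time in s.
With the tool pointing down it reaches from about 0.3 to 0.775 m from the base axis. Payload 14.6 kg.
Tool frame: the origin (TCP) lies on the centre line of the jaws, within the pads' length; the fingertips stand manip.tips_ahead ahead of it and the grasp point (between the pads) lies 5 mm behind it (manip.tips_ahead is the distance from the TCP to the fingertips, in m); z points along the fingers, y is the line along which they close (so a half turn about z gives the same grasp; the last joint's range is limited). The gripper opens to 85 mm and grips with 20 to 120 N. Pads are 22 mm wide; open, the fingers measure 114 mm over their backs; the gripper's body (76 mm by 85 mm) begins 54 mm behind the grasp point. The pads swing forward as they close: fully open they stand 13 mm farther back than shut.
Start: joints at [-1.174, 0.3, 1.521, -0, 1.321, -0.067], TCP at [0.246, -0.492, 0.215] pointing down, gripper open.
Joint ranges: [-3.03, 3.03], [-0.79, 2.21], [0.23, 2.52], [-1.04, 4.18], [0, 3.07], [-2.55, 2.55]. Speed limits (rad/s): [2.22, 2.22, 2.57, 3.14, 3.14, 3.14].

INTERFACE

Orientations are given as [roll, pitch, yaw] about the fixed x, y, z axes, in that order (R = Rz(yaw) Ry(pitch) Rx(roll)).
In Python, from workcell import sensors, vision, manip gives the robot as it stands. The module is installed in compiled form; this text tells all that it offers.
- The arm moves only by the shell command python3 -m crank 'ROWS' [FORCE]. ROWS is JSON, a list of rows, each a list of 7 numbers: the shift along the world's x, y, z as a fraction of full scale, then the turn, a rotation vector about the world's x, y, z as a fraction of full scale, then the opening, from 0 (shut) to 1 (fully open). A call has 1 to 12 rows; each row shifts and turns the commanded pose from where the row before left it; what a row does not reach is not made up. Full scale, the value 1, is 2 cm for a shift and 0.12 rad for a turn. A row lasts 1/12 s, in which the tool goes at most 41.7 mm and 7.16 degrees, less where a joint would pass 70% of its speed; a pose out of reach is approached as far as the arm can. A call with a number of a shift or a turn outside -1 to 1 is refused whole. A call with a gripper value outside its range is refused whole. The fingers move at their own pace and stop on an object; FORCE is the grip in N (left out, the last holds). Time passes only in rows, so rows that do not move let the fingers close. It gives the time, the measured TCP pose, the force, the opening and the grip force at its end, in the units of the state.
- sensors.read_state(): the state, without advancing time (a new reading comes with each control period).
- vision.grab_frame(name): name is "scene" or "side" or "wrist"; returns a dict with "frame" (480x640x3 uint8, blue, green, red), "range_z" (480x640 float32, m along the optical axis (not along the pixel's ray), 0 where there is no reading), "camera_matrix" (3x3 intrinsics, pixels), "k1" (the pictures are not rectified: a ray, as slopes to the right and down, at radius r is drawn at 1 + k1 r^2 times it, then the intrinsics apply), "extrinsics" (4x4, takes a point from camera to world coordinates); the wrist camera has in their place "T_tool_cam" (4x4, takes a point from camera to tool coordinates, whose origin is the TCP and whose axes are the flange's). Camera axes: x right, y down, z forward; pixel columns grow to the right and rows downward; lengths in m; the calibration is good to about 2 mm. A picture is of the moment at which its call begins: read the wrist's pose just before it.
- manip.job_done(): hands the job in; it is judged then, once.
The state is a dict: "time": time; "q": joint angles; "joint_vel": joint speeds; "effort": joint torques, N m; "tcp_pos": TCP position; "eef_rot": TCP orientation; "contact_force": force on the tool from outside, world axes, zero at the start; "wrist_torque": the same for the moment, N m; "width": finger opening in m; "grip_force": force on a finger pad.
Only numpy, scipy, OpenCV 4.12 (cv2) and the standard library are available. Lean on these libraries where they do the work, as an engineer would, in place of code of your own. Each camera call takes 0.05 s, during which the arm holds its last target. There are 200 camera calls.

## Working session

There is one attempt and no reset: what is moved stays moved. The work goes in short steps, Python scripts to look and compute and a shell command to move; the robot and the scene stay as the last step left them, time stands still between calls to the robot, and variables do not carry over. Pictures are saved under pics/ and viewed, at most 10 in all, crops included, and the job is handed in when it is done.

```bash
mkdir -p pics
cat > h.py <<'E'
import numpy as np, cv2
from workcell import sensors, vision, manip
from scipy.spatial.transform import Rotation as R
def grab(name):
    s=sensors.read_state(); f=vision.grab_frame(name)
    if name=="wrist":
        T=np.eye(4); T[:3,:3]=R.from_euler('xyz',s['eef_rot']).as_matrix(); T[:3,3]=s['tcp_pos']
        f['extrinsics']=T@f['T_tool_cam']
    return f
def rays(f,uv):
    K=np.array(f['camera_matrix']); d=np.array([f['k1'],0,0,0,0],float)
    # drawn = (1+k1 r^2) * slope : the opencv radial model
    n=cv2.undistortPoints(np.array(uv,float).reshape(-1,1,2),K,d).reshape(-1,2)
    return np.c_[n,np.ones(len(n))]
def plane(f,uv,z):
    E=np.array(f['extrinsics']); r=rays(f,uv)@E[:3,:3].T; o=E[:3,3]
    return o+r*((z-o[2])/r[:,2])[:,None]
def proj(f,P):
    E=np.linalg.inv(np.array(f['extrinsics'])); p=np.array(P)@E[:3,:3].T+E[:3,3]
    return cv2.projectPoints(p,np.zeros(3),np.zeros(3),np.array(f['camera_matrix']),np.array([f['k1'],0,0,0,0],float))[0].reshape(-1,2)
E
python3 - <<'E'
from h import *
s=sensors.read_state(); print(s, manip.tips_ahead)
for n in("scene","side"):
    f=grab(n); cv2.imwrite(f"pics/{n}0.png",f['frame']); print(n,np.round(f['extrinsics'],3).tolist(),f['k1'])
E
```

```text
{'time': 0.0, 'q': array([-1.17360597e+00,  3.00497109e-01,  1.52159600e+00, -3.29595756e-05,
        1.32066286e+00, -6.65785159e-02]), 'joint_vel': array([-0.0003362 , -0.00132593,  0.0012003 , -0.00041293, -0.00016259,
        0.00141899]), 'effort': array([ 5.09012025e-04, -5.43497121e+01, -3.61789906e+01, -8.65809193e-05,
        3.92004105e-03,  6.53643241e-06]), 'tcp_pos': array([ 0.24593103, -0.49167467,  0.21460074]), 'eef_rot': array([-3.14042979e+00, -4.55409339e-05,  4.63777020e-01]), 'contact_force': array([ 0.17157424,  0.5034111 , -0.03253721]), 'wrist_torque': array([ 0.00367104, -0.0014328 ,  0.00840453]), 'grip_force': 0.0, 'width': 0.08560055618790895} 0.014
scene [[0.738, -0.395, 0.548, -0.019], [-0.675, -0.413, 0.611, -0.794], [-0.015, -0.821, -0.571, 0.542], [0.0, 0.0, 0.0, 1.0]] -0.09737159267888752
side [[0.972, -0.093, 0.214, 0.309], [-0.234, -0.406, 0.883, -1.018], [0.005, -0.909, -0.417, 0.425], [0.0, 0.0, 0.0, 1.0]] -0.06590322925117098
```

View pics/scene0.png

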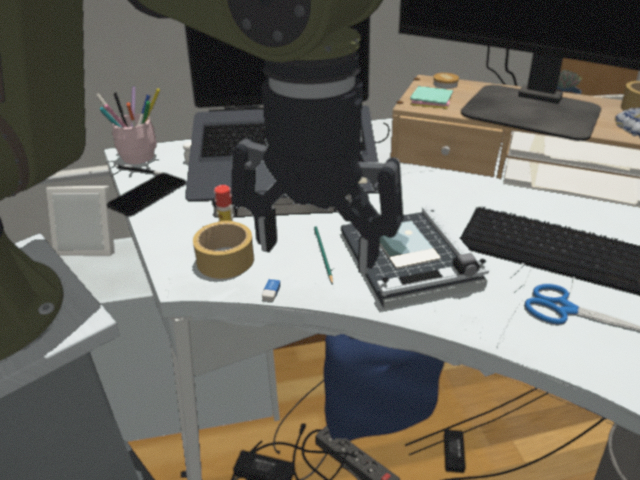

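View pics/side0.png

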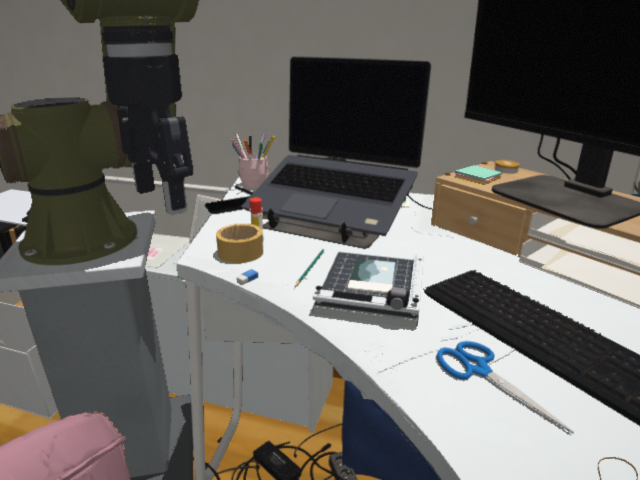

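The scene view shows the trimmer at about (415,255), with its rail end towards the viewer. In the side view it is at about (368,285), with the card on it and the cutter head at (398,298). I'll get a coarse pose first.

Run:
```python
from h import *
f=grab("side")
print(np.round(plane(f,[(337,253),(413,258),(316,300),(420,315)],0.018),3))
print(np.round(plane(f,[(398,297)],0.05),3), np.round(plane(f,[(350,297)],0.038),3))
print(grab("wrist")['T_tool_cam'])
c=cv2.resize(f['frame'][230:340,290:440],None,fx=5,fy=5,interpolation=cv2.INTER_CUBIC); cv2.imwrite('pics/sc.png',c)
```

```text
[[ 0.536 -0.228  0.018]
 [ 0.676 -0.284  0.018]
 [ 0.455 -0.39   0.018]
 [ 0.605 -0.47   0.018]]
[[ 0.569 -0.46   0.05 ]] [[ 0.503 -0.424  0.038]]
[[ 1.12089854e-03 -9.48464119e-01 -3.16882563e-01  8.09580183e-02]
 [ 9.99999346e-01  1.13512102e-03  1.39724461e-04  2.91434926e-04]
 [ 2.27176423e-04 -3.16882513e-01  9.48464771e-01 -1.57816292e-01]
 [ 0.00000000e+00  0.00000000e+00  0.00000000e+00  1.00000000e+00]]
```

View pics/sc.png

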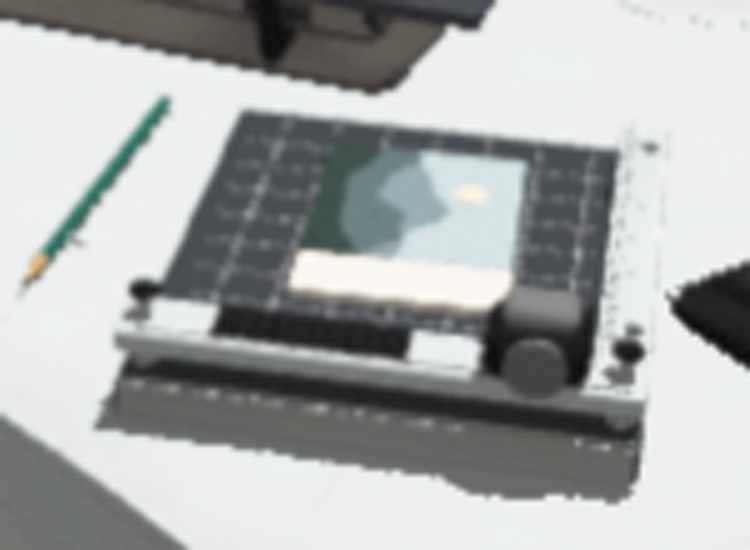

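The zoomed side view shows the rail and black thumb pad along the bottom, with the pad at (215–410, 330). The head is at (535,340), the fence is on the right, and the card's blank strip is at (400,280). The trimmer centre is near (0.57, -0.345) with yaw about -0.45. I'll move above it with tool yaw about 1.12 and the fingers shut.

```bash
python3 -m crank '[[1,0.5,0,0,0,0.5,0],[1,0.5,0,0,0,0.5,0],[1,0.5,0,0,0,0.5,0],[1,0.5,0,0,0,0.5,0],[1,0.5,0,0,0,0.5,0],[1,0.5,0,0,0,0.5,0],[1,0.5,0,0,0,0.5,0],[1,0.5,0,0,0,0.5,0],[1,0.5,0,0,0,0.5,0],[1,0.5,0,0,0,0.5,0],[1,0.5,0,0,0,0.5,0],[1,0.5,0,0,0,0,0]]' ; python3 -m crank '[[1,0.5,0,0,0,0,0],[1,0.5,0,0,0,0,0],[1,0.5,0,0,0,0,0],[1,0.5,0,0,0,0,0],[0.75,0.5,0,0,0,0,0],[0,0,0,0,0,0,0],[0,0,0,0,0,0,0],[0,0,0,0,0,0,0]]'
python3 - <<'E'
from h import *
f=grab("wrist"); cv2.imwrite("pics/w1.png",f['frame']); np.savez('w1.npz',**{k:np.array(v) for k,v in f.items()}); print(manip.tips_ahead)
E
```

```text
time: 1.2
tcp_pos: [0.4869, -0.3712, 0.215]
eef_rot: [-3.141, -0.0, 1.128]
contact_force: [0.5, -0.1, -0.1]
width: -0.0001
grip_force: 0.0
time: 1.87
tcp_pos: [0.5805, -0.3222, 0.2149]
eef_rot: [-3.141, 0.0, 1.124]
contact_force: [0.7, -0.2, -0.3]
width: 0.0001
grip_force: 0.0
0.014
```

View pics/w1.png

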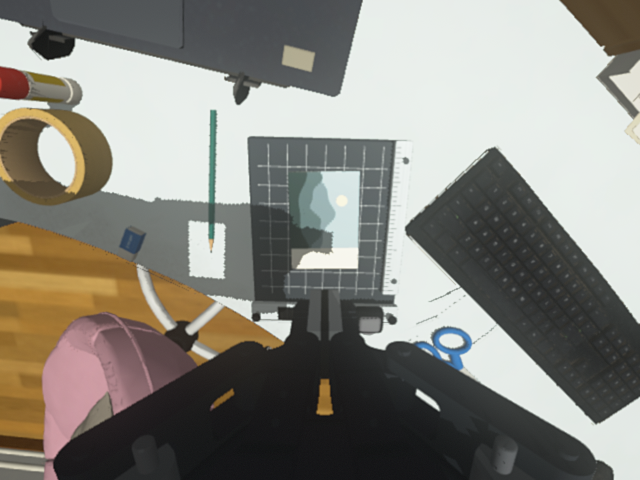

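The wrist view shows the board's back corners at about (249,138) and (410,140), and the fence's inner side at about x=391. The card spans x 291–359 and y 171–270. I'll zoom in for the corners.

Run:
```python
import cv2
a=cv2.imread('pics/w1.png')[125:325,235:425]
cv2.imwrite('pics/w1c.png',cv2.resize(a,None,fx=3,fy=3,interpolation=cv2.INTER_CUBIC))
```

```text
(no output)
```

View pics/w1c.png

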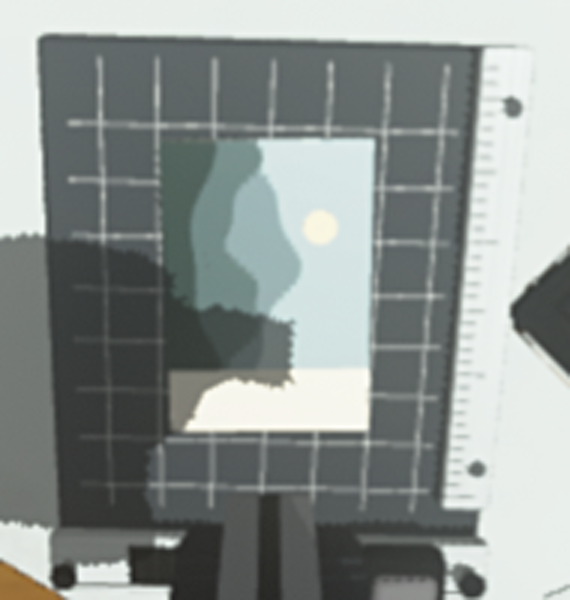

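Crop readings give the board's back-left corner at (40,37), its left edge down to (60,525), and the fence face from (480,47) to (443,505). The card corners are (161,138), (375,138), (368,432) and (169,431). Next I'll convert these to world coordinates.

```bash
cat > m.py <<'E'
from h import *
f=dict(np.load('w1.npz'))
c=lambda *p:[(x/3+235,y/3+125) for x,y in p]
b=plane(f,c((40,37),(60,525)),.018); n=plane(f,c((480,47),(443,505)),.028)
k=plane(f,c((161,138),(375,138),(368,432),(169,431)),.023)
if __name__=="__main__":
    ang=lambda v:np.arctan2(v[1],v[0])
    print('board',b.round(4).tolist(),'fence',n.round(4).tolist()); print('card',k.round(4).tolist())
    print('yaws: left',ang(b[0]-b[1])-np.pi/2,'fence',ang(n[0]-n[1])-np.pi/2,'back',ang(n[0]-b[0]))
    print('card yaws',ang(k[0]-k[3])-np.pi/2,ang(k[1]-k[2])-np.pi/2,ang(k[1]-k[0]),ang(k[2]-k[3]))
    th=(ang(b[0]-b[1])+ang(n[0]-n[1]))/2-np.pi/2
    X=np.array([np.cos(th),np.sin(th)]);Y=np.array([-X[1],X[0]])
    # fence back inner corner at trimmer (67,105); back-left board (-85,105)
    o1=n[0][:2]-X*.067-Y*.105; o2=b[0][:2]+X*.085-Y*.105
    print('th',th,'origins',o1,o2); o=(o1+o2)/2
    tt=lambda P:np.c_[(P[:,:2]-o)@X,(P[:,:2]-o)@Y]
    print('card in trimmer mm',(tt(k)*1e3).round(1).tolist(),'b',(tt(b)*1e3).round(1).tolist(),'n',(tt(n)*1e3).round(1).tolist())
    s=sensors.read_state(); print('tcp in trimmer',tt(s['tcp_pos'][None])*1e3, s['eef_rot'])
    np.savez('T.npz',o=o,th=th)
E
python3 m.py
```

```text
board [[0.5416, -0.2225, 0.018], [0.456, -0.3891, 0.018]] fence [[0.6745, -0.2893, 0.028], [0.5984, -0.4414, 0.028]]
card [[0.564, -0.2705, 0.023], [0.631, -0.3025, 0.023], [0.5841, -0.403, 0.023], [0.5158, -0.3698, 0.023]]
yaws: left -0.4749713357345331 fence -0.46370478614485755 back -0.46636564543057213
card yaws -0.4520514691745565 -0.43652378008587966 -0.44606050064651626 -0.451386874841993
th -0.4693380609396953 origins [ 0.56724904 -0.35267422] [ 0.56996536 -0.35454745]
card in trimmer mm [[-41.7, 72.0], [32.5, 73.8], [36.2, -37.0], [-39.8, -38.3]] b [[-83.4, 104.8], [-84.4, -82.6]] n [[65.4, 105.2], [66.3, -64.8]]
tcp in trimmer [[-3.61561278 33.12068252]] [-3.14131306e+00  1.23520529e-04  1.12314629e+00]
```

```bash
python3 -m crank '[[-0.79,0.145,0,0,0,-0.17,0],[-0.79,0.145,0,0,0,0,0],[-0.79,0.145,-0.4,0,0,0,0],[-0.79,0.145,-1,0,0,0,0],[0,0,-1,0,0,0,0],[0,0,-1,0,0,0,0],[0,0,-1,0,0,0,0],[0,0,-1,0,0,0,0],[0,0,-1,0,0,0,0],[0,0,-1,0,0,0,0],[0,0,-1,0,0,0,0]]'; python3 -m crank '[[0,0,-0.3,0,0,0,0],[0,0,-0.3,0,0,0,0],[0,0,0,0,0,0,0],[0,0,0,0,0,0,0]]'
```

```text
time: 2.83
tcp_pos: [0.5171, -0.311, 0.0466]
eef_rot: [3.141, 0.0, 1.102]
contact_force: [0.2, -0.7, 1.0]
width: 0.0004
grip_force: 0.0
time: 3.17
tcp_pos: [0.518, -0.3107, 0.0362]
eef_rot: [3.14, 0.0, 1.103]
contact_force: [0.7, -0.3, 0.0]
width: -0.0001
grip_force: 0.0
```

```bash
python3 -m crank '[[0,0,-0.1,0,0,0,0],[0.223,-0.1125,0,0,0,0,0],[0.223,-0.1125,0,0,0,0,0],[0.223,-0.1125,0,0,0,0,0],[0.223,-0.1125,0,0,0,0,0],[0.223,-0.1125,0,0,0,0,0],[0.223,-0.1125,0,0,0,0,0],[0.223,-0.1125,0,0,0,0,0],[0.223,-0.1125,0,0,0,0,0],[0,0,0,0,0,0,0],[0,0,0,0,0,0,0]]'; python3 -m crank '[[0.09,-0.045,0,0,0,0,0],[0,0,0,0,0,0,0],[0,0,0,0,0,0,0]]'
```

```text
time: 4.08
tcp_pos: [0.5536, -0.3283, 0.033]
eef_rot: [-3.141, -0.0, 1.103]
contact_force: [0.6, -0.0, -0.8]
width: -0.0
grip_force: 0.0
time: 4.33
tcp_pos: [0.5553, -0.3292, 0.0332]
eef_rot: [3.142, -0.0, 1.103]
contact_force: [0.7, -0.8, -0.6]
width: 0.0001
grip_force: 0.0
```

```bash
for i in 1; do python3 -m crank '[[0.045,-0.0225,0.02,0,0,0,0],[0,0,0,0,0,0,0],[0,0,0,0,0,0,0]]'; done; python3 -m crank '[[0.045,-0.0225,0,0,0,0,0],[0,0,0,0,0,0,0],[0,0,0,0,0,0,0]]';python3 -m crank '[[0.045,-0.0225,0,0,0,0,0],[0,0,0,0,0,0,0],[0,0,0,0,0,0,0]]'
python3 - <<'E'
from h import *
f=grab("wrist"); np.savez('w2.npz',**{k:np.array(v) for k,v in f.items()}); cv2.imwrite('pics/w2.png',f['frame'])
E
```

```text
time: 4.58
tcp_pos: [0.5562, -0.3297, 0.0337]
eef_rot: [3.141, 0.0, 1.103]
contact_force: [-1.2, 0.8, 0.2]
width: 0.0005
grip_force: 0.0
time: 4.83
tcp_pos: [0.5571, -0.3301, 0.0336]
eef_rot: [3.142, -0.0, 1.103]
contact_force: [0.0, -0.5, -0.4]
width: -0.0001
grip_force: 0.0
time: 5.08
tcp_pos: [0.5581, -0.3305, 0.0336]
eef_rot: [3.142, 0.0, 1.103]
contact_force: [0.4, -0.2, 1.0]
width: 0.0
grip_force: 0.0
```

View pics/w2.png

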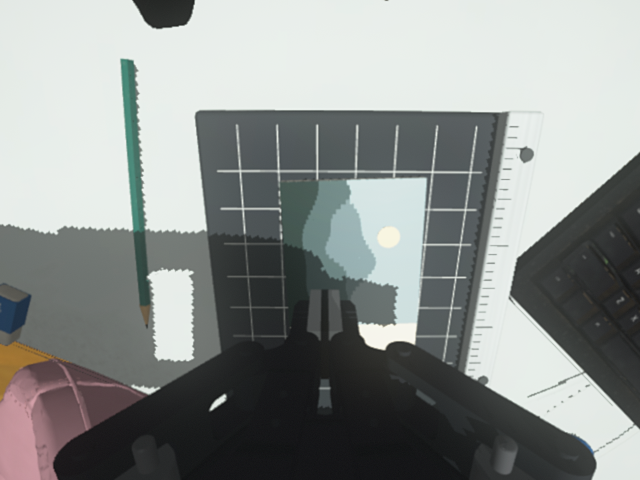

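The view shows the fingertips at about (326,300), the card's tail corners at about (281,181) and (427,177), and the fence base at about x=495. The card may have moved little, so I'll measure it.

Run:
```python
from h import *
f=dict(np.load('w2.npz'));T=np.load('T.npz');th=-.467;o=np.array([.5685,-.3535])
X=np.array([np.cos(th),np.sin(th)]);Y=np.array([-X[1],X[0]])
tt=lambda P:(np.c_[(P[:,:2]-o)@X,(P[:,:2]-o)@Y]*1e3).round(1).tolist()
print('card',tt(plane(f,[(281,181),(427,177),(416,340)],.023)),'board',tt(plane(f,[(196,111),(216,320)],.018)),'fence',tt(plane(f,[(507,112),(468,370)],.028)))
s=sensors.read_state();p=s['tcp_pos'];print('tcp',tt(p[None]))
print('tip px',proj(f,[np.r_[p[:2],p[2]-.014]]))
r=f['range_z']
def pt(u,v):
    z=float(np.median(r[v-1:v+2,u-1:u+2])); P=rays(f,[(u,v)])[0]*z; E=f['extrinsics']; return (E[:3,:3]@P+E[:3,3]).round(4)
for u,v in [(240,200),(350,200),(400,280),(460,250),(317,297),(335,297),(520,200),(160,150)]: print(u,v,pt(u,v))
```

```text
card [[-41.6, 71.8], [32.2, 73.9], [35.3, -22.8]] board [[-82.9, 105.6], [-85.0, -12.3]] fence [[65.5, 105.0], [67.4, -41.0]]
tcp [[-19.7, 15.8]]
tip px [[324.29068135 278.99939532]]
240 200 [ 0.5381 -0.27    0.0171]
350 200 [ 0.5906 -0.2954  0.0219]
400 280 [ 0.5963 -0.3492  0.022 ]
460 250 [ 0.6338 -0.3501  0.0169]
317 297 [ 0.5599 -0.3196  0.0607]
335 297 [ 0.5669 -0.3234  0.0601]
520 200 [ 0.668  -0.3328  0.0274]
160 150 [ 0.5064 -0.2259 -0.0012]
```

Run:
```python
from h import *
f=dict(np.load('w2.npz'));s=sensors.read_state();p=s['tcp_pos'];y=s['eef_rot'][2]
ax=np.array([np.cos(y),np.sin(y),0])
for z in (.02,.03,.04,.05): print(z,[proj(f,[np.r_[p[:2],z]+ax*d]).round(0).tolist() for d in (-.011,0,.011)])
r=f['range_z']
for u in (318,334):
  for v in range(283,335,4):
    z=float(r[v,u]); P=rays(f,[(u,v)])[0]*z; E=f['extrinsics']; w=E[:3,:3]@P+E[:3,3]; print(u,v,w.round(4),round(float((w-p)@ax),4))
```

```text
0.02 [[[324.0, 297.0]], [[324.0, 279.0]], [[324.0, 261.0]]]
0.03 [[[324.0, 305.0]], [[324.0, 287.0]], [[324.0, 269.0]]]
0.04 [[[324.0, 315.0]], [[324.0, 296.0]], [[324.0, 276.0]]]
0.05 [[[324.0, 326.0]], [[324.0, 306.0]], [[324.0, 285.0]]]
318 283 [ 0.5543 -0.3301  0.0222] -0.0012
318 287 [ 0.5533 -0.332   0.0228] -0.0034
318 291 [ 0.56   -0.3201  0.0541] 0.0102
318 295 [ 0.56   -0.3203  0.0576] 0.01
318 299 [ 0.5602 -0.32    0.0621] 0.0104
318 303 [ 0.5607 -0.3192  0.0672] 0.0113
318 307 [ 0.5604 -0.32    0.0692] 0.0105
318 311 [ 0.5604 -0.32    0.0723] 0.0104
318 315 [ 0.5605 -0.3199  0.0756] 0.0106
318 319 [ 0.5604 -0.3203  0.0779] 0.0102
318 323 [ 0.5605 -0.3202  0.081 ] 0.0103
318 327 [ 0.5605 -0.3204  0.0834] 0.0102
318 331 [ 0.5603 -0.3207  0.0856] 0.0098
334 283 [ 0.5625 -0.3336  0.0232] -0.0007
334 287 [ 0.5613 -0.3362  0.0225] -0.0036
334 291 [ 0.5666 -0.3234  0.0542] 0.0103
334 295 [ 0.5666 -0.3232  0.0584] 0.0104
334 299 [ 0.5664 -0.3234  0.0615] 0.0101
334 303 [ 0.5664 -0.323   0.0658] 0.0105
334 307 [ 0.5664 -0.323   0.0692] 0.0105
334 311 [ 0.5661 -0.3234  0.0716] 0.01
334 315 [ 0.5662 -0.323   0.0753] 0.0104
334 319 [ 0.5662 -0.3227  0.0786] 0.0106
334 323 [ 0.566  -0.323   0.0809] 0.0103
334 327 [ 0.566  -0.3228  0.084 ] 0.0105
334 331 [ 0.5658 -0.3231  0.086 ] 0.0102
```

The range data put the visible fingertips about 30 mm higher than tips_ahead implies. I'll check with the side camera.

Run:
```python
from h import *
f=grab("side");s=sensors.read_state();p=s['tcp_pos'];print(p,s['q'],s['width'])
print(proj(f,[p,p-[0,0,.014],p+[0,0,.02]]).round(1).tolist())
c=proj(f,[p])[0].astype(int);x0,y0=c[0]-70,c[1]-70
cv2.imwrite('pics/s2.png',cv2.resize(f['frame'][y0:y0+110,x0:x0+140],None,fx=5,fy=5,interpolation=cv2.INTER_CUBIC)); print(x0,y0)
```

```text
[ 0.55801209 -0.33054515  0.03355545] [-5.91245420e-01  7.03268453e-01  1.36715168e+00 -3.29382237e-06
  1.07120201e+00 -1.23798858e-01] 0.0005574941396359966
[[364.1, 268.6], [363.7, 275.3], [364.6, 258.7]]
294 198
```

View pics/s2.png

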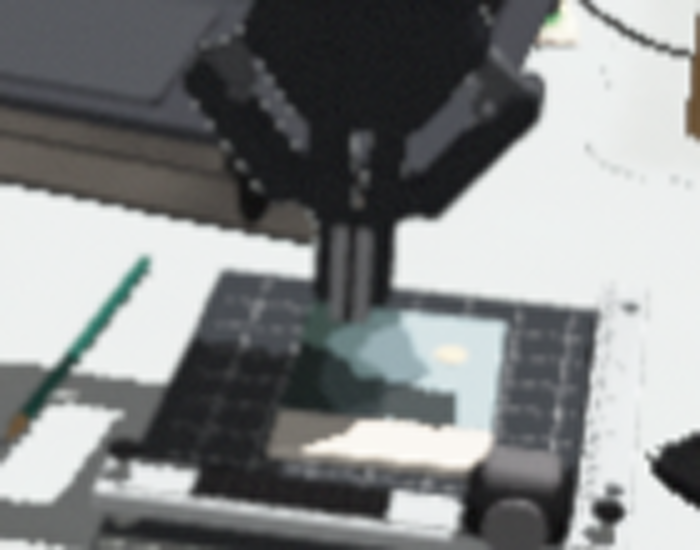

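The side crop puts the tips at (355,318), which is z ≈ 0.048–0.053 with the TCP at 0.034. So the tips are really about 15–20 mm above the reported TCP, and they passed over the card. I'll go back to the left side and feel for the board.

```bash
python3 -m crank '[[-0.63,0.315,0,0,0,0,0],[-0.63,0.315,0,0,0,0,0],[-0.63,0.315,0,0,0,0,0],[0,0,-0.5,0,0,0,0],[0,0,-0.5,0,0,0,0],[0,0,0,0,0,0,0],[0,0,0,0,0,0,0]]'
for i in 1 2 ; do python3 -m crank '[[0,0,-0.1,0,0,0,0],[0,0,0,0,0,0,0],[0,0,0,0,0,0,0]]' | grep -E 'pos|force'; done
python3 - <<'E'
from h import *
f=grab("wrist");s=sensors.read_state();p=s['tcp_pos'];y=s['eef_rot'][2]
ax=np.array([np.cos(y),np.sin(y),0]);r=f['range_z'];E=f['extrinsics'];print(p)
for u in (316,334):
  for v in range(270,300,2):
    w=E[:3,:3]@(rays(f,[(u,v)])[0]*float(r[v,u]))+E[:3,3]; print(u,v,w[2].round(4),round(float((w-p)@ax),4))
E
```

```text
time: 5.77
tcp_pos: [0.5203, -0.3116, 0.0126]
eef_rot: [-3.14, -0.0, 1.103]
contact_force: [0.1, 0.4, -0.3]
width: -0.0002
grip_force: 0.0
tcp_pos: [0.5204, -0.3117, 0.0116]
contact_force: [-0.0, 0.0, 0.3]
grip_force: 0.0
tcp_pos: [0.5202, -0.3116, 0.0095]
contact_force: [-0.2, -0.5, -0.8]
grip_force: 0.0
[ 0.52020242 -0.31165623  0.00958206]
316 270 0.0167 0.0149
316 272 0.0186 0.0146
316 274 0.016 0.0124
316 276 0.0181 0.0123
316 278 0.0173 0.0108
316 280 0.0168 0.0095
316 282 0.0167 0.0083
316 284 0.0168 0.0073
316 286 0.0171 0.0063
316 288 0.0171 0.0052
316 290 0.0304 0.0109
316 292 0.032 0.0107
316 294 0.0336 0.0105
316 296 0.0344 0.01
316 298 0.0383 0.0111
334 270 0.0188 0.0158
334 272 0.0176 0.0142
334 274 0.0178 0.0132
334 276 0.0177 0.0121
334 278 0.0178 0.0111
334 280 0.0173 0.0097
334 282 0.0164 0.0082
334 284 0.0172 0.0075
334 286 0.0176 0.0066
334 288 0.0167 0.005
334 290 0.0293 0.0103
334 292 0.0312 0.0103
334 294 0.0334 0.0105
334 296 0.035 0.0103
334 298 0.037 0.0104
```

```bash
python3 -m crank '[[0,0,-0.3,0,0,0,0],[0,0,0,0,0,0,0],[0,0,0,0,0,0,0]]' | grep -E 'pos|force'
for i in 1 2 ; do python3 -m crank '[[0,0,-0.05,0,0,0,0],[0,0,0,0,0,0,0],[0,0,0,0,0,0,0]]' | grep -E 'pos|force'; done
python3 - <<'E'
from h import *
f=grab("wrist");s=sensors.read_state();p=s['tcp_pos'];y=s['eef_rot'][2]
ax=np.array([np.cos(y),np.sin(y),0]);r=f['range_z'];E=f['extrinsics'];print(p)
for u in (316,334):
  for v in range(284,298,2):
    w=E[:3,:3]@(rays(f,[(u,v)])[0]*float(r[v,u]))+E[:3,3]; print(u,v,w[2].round(4),round(float((w-p)@ax),4))
E
```

```text
tcp_pos: [0.52, -0.3115, 0.0031]
contact_force: [0.2, 0.2, -0.0]
grip_force: 0.0
tcp_pos: [0.5202, -0.3116, 0.0026]
contact_force: [-0.8, 0.0, 0.9]
grip_force: 0.0
tcp_pos: [0.5204, -0.3118, 0.002]
contact_force: [-1.0, 0.8, 4.3]
grip_force: 2.5
[ 0.52040934 -0.31175774  0.00197352]
316 284 0.018 0.0115
316 286 0.0179 0.0105
316 288 0.017 0.0089
316 290 0.0213 0.0101
316 292 0.0243 0.0106
316 294 0.0261 0.0105
316 296 0.0287 0.0109
334 284 0.0175 0.0113
334 286 0.017 0.01
334 288 0.0174 0.0092
334 290 0.0213 0.0101
334 292 0.0245 0.0107
334 294 0.0251 0.01
334 296 0.0282 0.0107
```

Contact with the board comes at TCP z ≈ 0.002. I'll raise 2 mm and push towards the fence.

```bash
python3 -m crank '[[0,0,0.1,0,0,0,0],[0.223,-0.1125,0,0,0,0,0],[0.223,-0.1125,0,0,0,0,0],[0.223,-0.1125,0,0,0,0,0],[0.223,-0.1125,0,0,0,0,0],[0.223,-0.1125,0,0,0,0,0],[0.223,-0.1125,0,0,0,0,0],[0.223,-0.1125,0,0,0,0,0],[0,0,0,0,0,0,0],[0,0,0,0,0,0,0]]'| grep -E 'pos|force'
python3 -m crank '[[0.067,-0.034,0,0,0,0,0],[0,0,0,0,0,0,0],[0,0,0,0,0,0,0]]'| grep -E 'pos|force'
python3 -m crank '[[0.067,-0.034,0,0,0,0,0],[0,0,0,0,0,0,0],[0,0,0,0,0,0,0]]'| grep -E 'pos|force'
python3 - <<'E'
from h import *
f=grab("wrist"); np.savez('w3.npz',**{k:np.array(v) for k,v in f.items()}); cv2.imwrite('pics/w3.png',f['frame'])
E
```

```text
tcp_pos: [0.5515, -0.3274, 0.0034]
contact_force: [-0.1, -0.4, 0.1]
grip_force: 0.0
tcp_pos: [0.5528, -0.3281, 0.0036]
contact_force: [-0.1, 0.8, 0.5]
grip_force: 0.0
tcp_pos: [0.5542, -0.3288, 0.0036]
contact_force: [0.3, -0.2, 0.2]
grip_force: 0.0
```

View pics/w3.png

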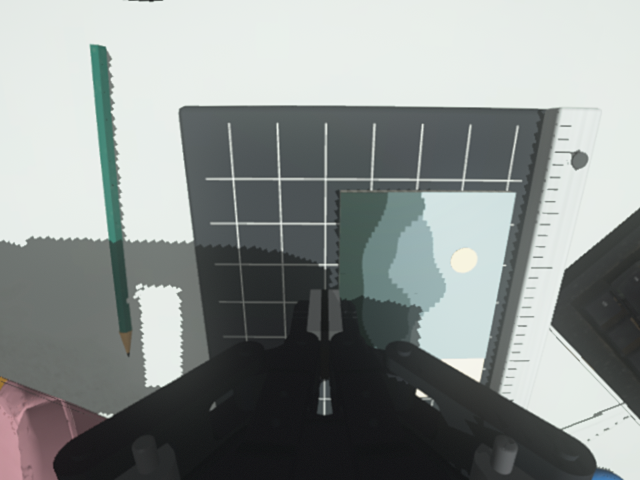

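The card now lies with its tail corners at about (340,192) and (517,192), close to the fence base at about x=530. A small gap remains, so I'll measure it.

```bash
cat > t.py <<'E'
from h import *
th=-.467;o=np.array([.5685,-.3535])
X=np.array([np.cos(th),np.sin(th)]);Y=np.array([-X[1],X[0]])
tt=lambda P:(np.c_[(P[:,:2]-o)@X,(P[:,:2]-o)@Y]*1e3).round(1).tolist()
E
python3 - <<'E'
from t import *
f=dict(np.load('w3.npz'))
print('card',tt(plane(f,[(340,192),(517,192),(486,370)],.023)),'fence',tt(plane(f,[(558,109),(505,400)],.028)))
print('tcp',tt(sensors.read_state()['tcp_pos'][None]))
E
```

```text
card [[-17.4, 71.5], [57.8, 71.8], [59.2, -20.3]] fence [[65.3, 104.8], [69.5, -35.3]]
tcp [[-24.0, 15.6]]
```

```bash
python3 -m crank '[[0.134,-0.068,0,0,0,0,0],[0.134,-0.068,0,0,0,0,0],[0,0,0,0,0,0,0],[0,0,0,0,0,0,0]]'| grep -E 'pos|force'
for i in 1 2 3; do python3 -m crank '[[0.045,-0.0225,0,0,0,0,0],[0,0,0,0,0,0,0],[0,0,0,0,0,0,0]]'| grep -E 'pos|t_force'; done
```

```text
tcp_pos: [0.5596, -0.3316, 0.0035]
contact_force: [-0.3, 0.9, -0.2]
grip_force: 0.0
tcp_pos: [0.5604, -0.3319, 0.0036]
contact_force: [-0.0, 0.3, -0.1]
tcp_pos: [0.5613, -0.3324, 0.0036]
contact_force: [0.1, -0.6, -0.8]
tcp_pos: [0.5619, -0.3325, 0.0035]
contact_force: [-4.5, 3.0, 2.7]
```

The card is firm against the fence (5.4 N). Before going behind the tail I'll check the laptop's height for clearance.

```bash
python3 - <<'E'
from t import *
f=dict(np.load('w1.npz'));r=f['range_z'];E=f['extrinsics']
for u,v in [(335,90),(320,60),(345,30),(200,60),(150,70),(240,85)]:
    w=E[:3,:3]@(rays(f,[(u,v)])[0]*float(r[v,u]))+E[:3,3]; print(u,v,w.round(3),tt(w[None]))
E
python3 -m crank '[[-0.4465,0.225,0,0,0,0,0],[0,0,1,0,0,0,0],[0,0,1,0,0,0,0],[0,0,0,0,0,0,0.35]]'| grep -E 'pos|t_force|width'
```

```text
335 90 [ 0.638 -0.223  0.052] [[3.7, 147.9]]
320 60 [ 0.636 -0.196  0.058] [[-10.0, 170.8]]
345 30 [ 0.664 -0.187  0.066] [[10.1, 192.0]]
200 60 [ 0.542 -0.149  0.051] [[-115.4, 170.6]]
150 70 [ 0.479 -0.118 -0.001] [[-185.9, 170.1]]
240 85 [ 0.566 -0.185  0.062] [[-78.5, 149.4]]
tcp_pos: [0.5549, -0.3295, 0.0477]
contact_force: [0.2, -0.2, 0.9]
width: 0.0113
```

```bash
python3 -m crank '[[0.814,0.449,0,0,0,0,0.35],[0.814,0.449,0,0,0,0,0.35],[0.814,0.449,0,0,0,0,0.35],[0.814,0.449,0,0,0,0,0.35],[0.814,0.449,0,0,0,0,0.35],[0,0,-0.5,0,0,0,0.35],[0,0,-0.5,0,0,0,0.35],[0,0,-0.5,0,0,0,0.35],[0,0,-0.35,0,0,0,0.35],[0,0,0,0,0,0,0.35],[0,0,0,0,0,0,0.35]]'| grep -E 'pos|t_force|width|rot'
python3 - <<'E'
from t import *
f=grab('wrist');s=sensors.read_state();p=s['tcp_pos'];print(tt(p[None]),p)
cv2.imwrite('pics/w4.png',f['frame']);r=f['range_z'];E=f['extrinsics'];y=s['eef_rot'][2];ay=np.array([np.sin(y),-np.cos(y),0])
for v in (290,294,300):
    print(v,[(u,w[2].round(4),round(float((w-p)@ay)*1e3)) for u in range(260,390,8) for w in [E[:3,:3]@(rays(f,[(u,v)])[0]*float(r[v,u]))+E[:3,3]]])
E
```

```text
tcp_pos: [0.6341, -0.2838, 0.006]
eef_rot: [-3.141, 0.0, 1.103]
contact_force: [0.4, 0.4, 0.5]
width: 0.0295
[[27.6, 91.9]] [ 0.63446138 -0.2838791   0.00676095]
290 [(260, np.float64(0.0176), -32), (268, np.float64(0.0175), -28), (276, np.float64(0.0174), -24), (284, np.float64(0.0262), -19), (292, np.float64(0.0271), -15), (300, np.float64(0.0173), -12), (308, np.float64(0.0179), -8), (316, np.float64(0.0164), -5), (324, np.float64(0.0164), -1), (332, np.float64(0.0173), 3), (340, np.float64(0.0168), 7), (348, np.float64(0.0172), 11), (356, np.float64(0.0169), 15), (364, np.float64(0.0256), 18), (372, np.float64(0.0171), 23), (380, np.float64(0.0175), 27), (388, np.float64(0.017), 31)]
294 [(260, np.float64(0.0173), -32), (268, np.float64(0.0169), -28), (276, np.float64(0.0178), -24), (284, np.float64(0.0296), -19), (292, np.float64(0.027), -15), (300, np.float64(0.0168), -12), (308, np.float64(0.0165), -9), (316, np.float64(0.0174), -5), (324, np.float64(0.0166), -1), (332, np.float64(0.0169), 3), (340, np.float64(0.0171), 7), (348, np.float64(0.0166), 11), (356, np.float64(0.0225), 15), (364, np.float64(0.0299), 17), (372, np.float64(0.031), 21), (380, np.float64(0.0171), 27), (388, np.float64(0.0169), 31)]
300 [(260, np.float64(0.0174), -32), (268, np.float64(0.028), -26), (276, np.float64(0.0358), -21), (284, np.float64(0.036), -18), (292, np.float64(0.0277), -15), (300, np.float64(0.0163), -13), (308, np.float64(0.0176), -8), (316, np.float64(0.0167), -5), (324, np.float64(0.0157), -1), (332, np.float64(0.0171), 3), (340, np.float64(0.0181), 7), (348, np.float64(0.0176), 11), (356, np.float64(0.0233), 15), (364, np.float64(0.0347), 17), (372, np.float64(0.0355), 20), (380, np.float64(0.0281), 25), (388, np.float64(0.0168), 31)]
```

View pics/w4.png

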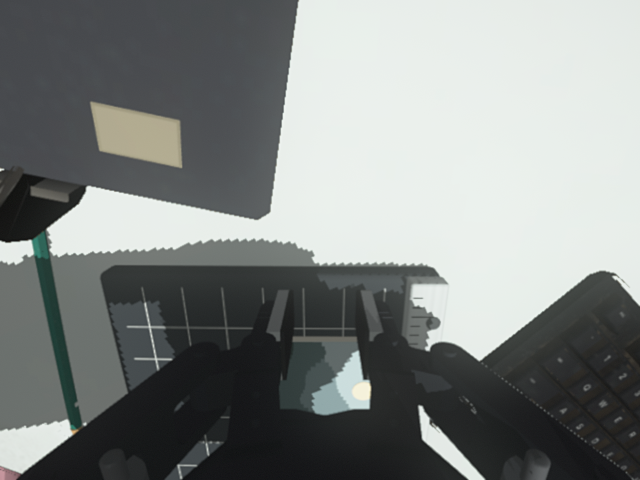

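The fingers, at (280,300) and (367,300), straddle the middle of the tail, whose edge is at row 338. They stand over bare board, so I'll feel for it.

```bash
python3 -m crank '[[0,0,-0.1,0,0,0,0.35],[0,0,0,0,0,0,0.35],[0,0,0,0,0,0,0.35]]'| grep -E 'pos|t_force'
for i in 1 2; do python3 -m crank '[[0,0,-0.05,0,0,0,0.35],[0,0,0,0,0,0,0.35],[0,0,0,0,0,0,0.35]]'| grep -E 'pos|t_force'; done
```

```text
tcp_pos: [0.6347, -0.2835, 0.0049]
contact_force: [-0.9, -0.2, -0.4]
tcp_pos: [0.6346, -0.2834, 0.0036]
contact_force: [0.6, -0.3, -0.7]
tcp_pos: [0.6346, -0.2834, 0.0025]
contact_force: [-0.4, 0.7, 0.5]
```

```bash
for i in 1 2 3; do python3 -m crank '[[0,0,-0.05,0,0,0,0.35],[0,0,0,0,0,0,0.35],[0,0,0,0,0,0,0.35]]'| grep -E 'pos|t_force'; done
```

```text
tcp_pos: [0.6347, -0.2834, 0.0016]
contact_force: [1.1, -1.1, 0.2]
tcp_pos: [0.6347, -0.2835, 0.0015]
contact_force: [-4.8, 1.9, 8.8]
tcp_pos: [0.6348, -0.2835, 0.0015]
contact_force: [-8.7, 3.3, 17.0]
```

```bash
python3 -m crank '[[0,0,0.185,0,0,0,0.35],[0,0,0,0,0,0,0.35],[-0.135,-0.268,0,0,0,0,0.35],[-0.135,-0.268,0,0,0,0,0.35],[-0.135,-0.268,0,0,0,0,0.35],[-0.135,-0.268,0,0,0,0,0.35],[-0.135,-0.268,0,0,0,0,0.35],[-0.135,-0.268,0,0,0,0,0.35],[-0.135,-0.268,0,0,0,0,0.35],[-0.135,-0.268,0,0,0,0,0.35],[0,0,0,0,0,0,0.35],[0,0,0,0,0,0,0.35]]'| grep -E 'pos|t_force'
python3 - <<'E'
from t import *
f=grab('wrist');s=sensors.read_state();p=s['tcp_pos'];print(tt(p[None]),p)
cv2.imwrite('pics/w5.png',f['frame'])
np.savez('w5.npz',**{k:np.array(v) for k,v in f.items()})
E
```

```text
tcp_pos: [0.6129, -0.3267, 0.0033]
contact_force: [-0.1, 0.3, 0.3]
[[27.6, 44.3]] [ 0.61306113 -0.32632654  0.00331233]
```

View pics/w5.png

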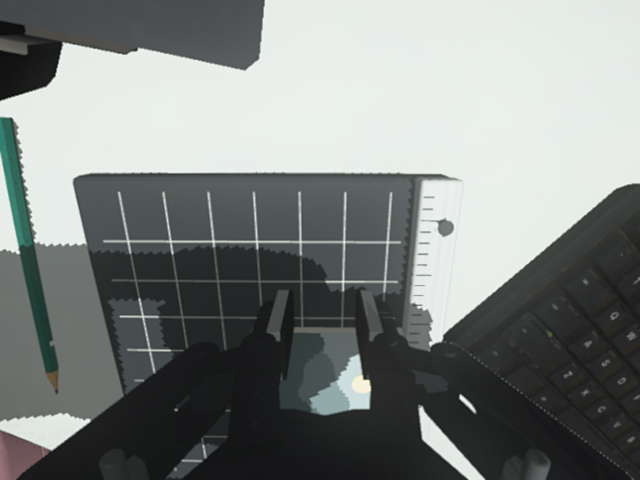

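The card's tail edge (row 328) now sits against both fingertips and moves with them. I've used my picture budget, so from here I'll measure numerically.

```bash
python3 -m crank '[[-0.135,-0.268,0,0,0,0,0.35],[-0.135,-0.268,0,0,0,0,0.35],[-0.135,-0.268,0,0,0,0,0.35],[-0.135,-0.268,0,0,0,0,0.35],[-0.135,-0.268,0,0,0,0,0.35],[-0.135,-0.268,0,0,0,0,0.35],[-0.135,-0.268,0,0,0,0,0.35],[-0.09,-0.179,0,0,0,0,0.35],[0,0,0,0,0,0,0.35],[0,0,0,0,0,0,0.35]]'| grep -E 'pos|t_force'
cat > c.py <<'E'
from t import *
p=sensors.read_state()['tcp_pos'];print('tcp',tt(p[None]),p[2])
def cloud(f):
    v,u=np.nonzero(f['range_z']>0); P=rays(f,np.c_[u,v])*f['range_z'][v,u][:,None]; E=np.array(f['extrinsics'])
    W=P@E[:3,:3].T+E[:3,3]; q=(W[:,:2]-o)@np.c_[X,Y]*1e3
    return np.c_[q,W[:,2]*1e3], f['frame'][v,u]
for n in('side','scene'):
    Q,C=cloud(grab(n))
    m=(Q[:,1]<-107)&(Q[:,1]>-160)&(abs(Q[:,0])<80)&(Q[:,2]>12)&(Q[:,2]<30)
    print(n,m.sum()); q=Q[m]
    for a in range(-15,75,10):
        k=q[(q[:,0]>=a)&(q[:,0]<a+10)]
        if len(k)>2: print(a,len(k),'ymin',np.percentile(k[:,1],[2,10]).round(1),'z',np.median(k[:,2]).round(1))
    print('x range',np.percentile(q[:,0],[1,99]) if len(q) else None)
f=grab('wrist');Q,C=cloud(f)
m=(abs(Q[:,2]-22.3)<1.5)&(Q[:,1]>-60)&(Q[:,1]<90)&(abs(Q[:,0])<64)
for a in range(12,50,6):
    k=Q[m&(Q[:,0]>=a)&(Q[:,0]<a+6)]
    if len(k)>3: print('tail',a,len(k),np.percentile(k[:,1],[90,98]).round(1))
E
python3 c.py
```

```text
tcp_pos: [0.5922, -0.3676, 0.0033]
contact_force: [0.5, -0.4, -0.4]
tcp [[27.6, -1.9]] 0.003275890211639848
side 434
-15 35 ymin [-125.7 -125.1] z 24.0
-5 54 ymin [-126.1 -124.8] z 23.9
5 55 ymin [-126.  -124.5] z 24.0
15 55 ymin [-125.5 -124.8] z 23.7
25 59 ymin [-125.6 -124.4] z 23.7
35 59 ymin [-125.9 -124.6] z 23.6
45 62 ymin [-126.  -124.9] z 23.7
55 55 ymin [-125.7 -124.8] z 23.3
x range [-10.17588102  63.42311479]
scene 523
-15 52 ymin [-125.5 -124.7] z 22.6
-5 64 ymin [-125.1 -124.3] z 23.1
5 69 ymin [-126.6 -124.7] z 23.1
15 72 ymin [-126.1 -124.8] z 22.9
25 67 ymin [-126.4 -125. ] z 22.9
35 67 ymin [-125.7 -124.9] z 22.7
45 69 ymin [-125.3 -124.9] z 22.8
55 63 ymin [-126.2 -125.2] z 22.6
x range [-10.26792948  63.8140732 ]
tail 12 885 [-17.2 -14.1]
tail 18 876 [-17.7 -14.8]
tail 24 857 [-17.9 -14.7]
tail 30 857 [-18.3 -14.9]
tail 36 857 [-18.1 -15. ]
tail 42 616 [-19.9   3.5]
tail 48 151 [-44.9 -42.9]
```

```bash
cat >> c.py <<'E'
print('--refs')
for n in('side','scene'):
    Q,C=cloud(grab(n)); I=lambda a,l,h:(a>l)&(a<h)
    k=Q[I(Q[:,2],33.5,38.5)&I(Q[:,1],-120,-65)&I(Q[:,0],-95,25)]
    print(n,'rail top y (-103,-79)',np.percentile(k[:,1],[1,5,95,99]).round(1),'x min (-85)',np.percentile(k[:,0],[.5,2]).round(1),len(k))
    k=Q[I(Q[:,2],15,21)&I(Q[:,1],-60,140)&I(Q[:,0],-110,40)]
    print(' board top y max 105',np.percentile(k[:,1],[99,99.8]).round(1),'x min -85',np.percentile(k[:,0],[.3,1]).round(1))
    k=Q[I(Q[:,2],25.5,31)&I(Q[:,1],30,90)&I(Q[:,0],55,100)]
    print(' fence top x 67..85',np.percentile(k[:,0],[1,5,95,99]).round(1),len(k))
    k=Q[I(Q[:,2],20.5,26)&I(Q[:,1],-70,-30)&I(Q[:,0],-20,66)]
    print(' card on board x',np.percentile(k[:,0],[1,3,97,99]).round(1),len(k))
E
python3 c.py | sed -n '/refs/,$p'
```

```text
--refs
side rail top y (-103,-79) [-103.3 -102.4  -81.   -77.8] x min (-85) [-86.9 -85.5] 457
 board top y max 105 [102.2 105. ] x min -85 [-86.6 -85.9]
 fence top x 67..85 [65.2 66.5 82.3 82.8] 105
 card on board x [-10.5  -9.6  27.4  62.7] 190
scene rail top y (-103,-79) [-103.  -102.1  -80.6  -78.6] x min (-85) [-86.3 -85.7] 705
 board top y max 105 [102.4 104.7] x min -85 [-86.2 -85.6]
 fence top x 67..85 [64.8 65.3 79.1 83.2] 59
 card on board x [-8.9 -8.3 60.1 63.5] 550
```

```bash
python3 -m crank '[[-0.045,-0.0893,0,0,0,0,0.35],[-0.045,-0.0893,0,0,0,0,0.35],[0,0,0,0,0,0,0.35],[0,0,0,0,0,0,0.35]]'| grep -E 'pos|t_force'; python3 c.py
python3 - <<'E'
from t import *
for n in('side','scene'):
    f=grab(n); g=cv2.GaussianBlur(f['frame'],(3,3),0).astype(float)
    ys=np.arange(-142,-98,1.)
    prof=[]
    for y in ys:
        P=np.array([np.r_[o+X*x/1e3+Y*y/1e3,.023] for x in range(5,55,2)]); uv=proj(f,P).astype(np.float32)
        prof.append(cv2.remap(g.astype(np.float32),uv[:,0][None],uv[:,1][None],cv2.INTER_LINEAR)[0].mean(0))
    print(n,[(int(y),*p.round().astype(int).tolist()) for y,p in zip(ys,prof)])
E
```

```text
tcp_pos: [0.5904, -0.3712, 0.0033]
contact_force: [0.5, 0.2, 0.2]
tcp [[27.5, -5.9]] 0.003260902022973515
side 491
-15 36 ymin [-127.8 -127.1] z 23.7
-5 65 ymin [-128.8 -127.6] z 24.1
5 61 ymin [-128.2 -127.4] z 23.7
15 64 ymin [-128.6 -127.4] z 23.6
25 65 ymin [-128.8 -127.5] z 23.6
35 66 ymin [-129.  -127.8] z 23.6
45 70 ymin [-128.1 -127.9] z 23.8
55 63 ymin [-128.5 -127.9] z 23.5
x range [-10.25038486  63.81635497]
scene 587
-15 54 ymin [-128.2 -127.3] z 22.3
-5 79 ymin [-128.9 -127.7] z 23.0
5 77 ymin [-128.5 -127.7] z 23.1
15 79 ymin [-128.4 -127.6] z 22.8
25 73 ymin [-128.5 -128.2] z 22.9
35 83 ymin [-128.5 -127.6] z 22.8
45 71 ymin [-129. -128.] z 22.6
55 70 ymin [-129.1 -128.2] z 22.9
x range [-10.10814091  63.52953154]
tail 12 845 [-19.9  -8.3]
tail 18 828 [-20.5 -17.8]
tail 24 821 [-20.6 -17.7]
tail 30 816 [-20.7 -17.6]
tail 36 812 [-20.6 -17.8]
tail 42 557 [-22.2   4.2]
tail 48 111 [-48.5  -5.7]
--refs
side rail top y (-103,-79) [-103.2 -102.2  -81.   -78.8] x min (-85) [-87.  -85.5] 465
 board top y max 105 [102.7 105. ] x min -85 [-86.8 -85.9]
 fence top x 67..85 [65.2 
[... 1635 characters left out ...]
 170, 171), (-128, 180, 188, 190), (-127, 198, 206, 208), (-126, 213, 221, 223), (-125, 224, 231, 232), (-124, 230, 236, 238), (-123, 233, 239, 240), (-122, 235, 240, 241), (-121, 235, 240, 241), (-120, 235, 240, 241), (-119, 235, 240, 241), (-118, 235, 240, 241), (-117, 235, 240, 241), (-116, 235, 240, 241), (-115, 235, 240, 241), (-114, 235, 240, 241), (-113, 235, 240, 241), (-112, 233, 239, 240), (-111, 231, 237, 238), (-110, 227, 233, 234), (-109, 220, 227, 228), (-108, 211, 218, 220), (-107, 201, 208, 210), (-106, 191, 198, 199), (-105, 180, 187, 188), (-104, 169, 176, 176), (-103, 157, 163, 163), (-102, 144, 149, 148), (-101, 130, 135, 132), (-100, 118, 121, 117), (-99, 108, 109, 105)]
```

```bash
python3 -m crank '[[-0.045,-0.0893,0,0,0,0,0.35],[0,0,0,0,0,0,0.35],[0,0,0,0,0,0,0.35]]'| grep -E 'pos|t_force'; python3 c.py | sed '/refs/,$d'
cat > e.py <<'E'
from t import *
# sub-pixel edges: card end (z=.023) and rail front upper corner (z=.036), board back edge for reference
def edge(f,z,ys,xs):
    g=cv2.cvtColor(f['frame'],cv2.COLOR_BGR2GRAY).astype(np.float32); out=[]
    for x in xs:
        uv=proj(f,[np.r_[o+X*x/1e3+Y*y/1e3,z] for y in ys]).astype(np.float32)
        v=cv2.GaussianBlur(cv2.remap(g,uv[:,:1],uv[:,1:],cv2.INTER_LINEAR),(1,9),0).ravel(); d=abs(np.diff(v)); i=d.argmax(); w=d[max(0,i-10):i+11]; out.append((ys[max(0,i-10):i+11][:len(w)]*w).sum()/w.sum())
    return np.median(out).round(1), np.polyfit(xs,out,1)[0].round(3)
for n in('side','scene'):
    f=grab(n)
    print(n,'tip',edge(f,.023,np.arange(-140,-116,.25),range(0,58,4)),'rail',edge(f,.036,np.arange(-112,-96,.25),range(-80,-58,2)))
    print('  board back (105)',edge(f,.018,np.arange(95,115,.25),range(-70,50,4)))
E
python3 e.py
```

```text
tcp_pos: [0.5896, -0.3729, 0.0033]
contact_force: [0.1, -0.7, -0.3]
tcp [[27.5, -7.8]] 0.003262541480936937
side 530
-15 42 ymin [-130.2 -129.3] z 23.7
-5 70 ymin [-130.2 -129.1] z 23.7
5 69 ymin [-129.9 -129.4] z 23.8
15 70 ymin [-130.6 -129.5] z 23.6
25 70 ymin [-130.5 -129.3] z 23.8
35 70 ymin [-130.  -129.5] z 23.7
45 70 ymin [-129.7 -129.4] z 23.4
55 69 ymin [-130.5 -129. ] z 23.4
x range [-10.33057471  63.90061447]
scene 638
-15 59 ymin [-130.4 -128.2] z 22.6
-5 84 ymin [-130.7 -129.6] z 23.2
5 85 ymin [-130.1 -129.6] z 23.1
15 87 ymin [-130.7 -129.2] z 22.9
25 80 ymin [-130.2 -129.3] z 22.9
35 81 ymin [-130.1 -129.1] z 22.9
45 82 ymin [-129.9 -129.1] z 22.8
55 79 ymin [-129.8 -129.1] z 22.7
x range [-9.88088328 63.79077841]
tail 12 803 [-21.4  -8.6]
tail 18 809 [-21.9 -19.4]
tail 24 793 [-22.2 -19.4]
tail 30 782 [-22.5 -19.5]
tail 36 793 [-22.3 -19.6]
tail 42 522 [-23.5   2.4]
tail 48 94 [-49.9   2.5]
side tip (np.float64(-128.9), np.float64(0.01)) rail (np.float64(-101.9), np.float64(-0.012))
  board back (105) (np.float64(104.6), np.float64(-0.007))
scene tip (np.float64(-130.1), np.float64(0.012)) rail (np.float64(-102.2), np.float64(-0.002))
  board back (105) (np.float64(103.9), np.float64(0.037))
```

The tip is at about y = -130 and square to the edge. Next I'll retreat, lift, shut the fingers and locate the thumb pad.

```bash
python3 -m crank '[[0.11,0.223,0,0,0,0,0.35],[0.11,0.223,0,0,0,0,0.35],[0.11,0.223,0,0,0,0,0.35],[0,0,0.8,0,0,0,0.35],[0,0,0.8,0,0,0,0.35],[0,0,0.8,0,0,0,0],[0,0,0.8,0,0,0,0],[0,0,0.8,0,0,0,0],[0,0,0,0,0,0,0],[0,0,0,0,0,0,0],[0,0,0,0,0,0,0]]'| grep -E 'pos|t_force|width|rot'
cat > p.py <<'E'
from t import *
from c import cloud
for n in('side','scene','wrist'):
    Q,C=cloud(grab(n)); I=lambda a,l,h:(a>l)&(a<h)
    m=I(Q[:,2],34,42)&I(Q[:,1],-104,-78)&I(Q[:,0],-75,25)&(C.max(1)<70)
    k=Q[m]; print(n,len(k), k.shape[0]>5 and (np.percentile(k,[2,50,98],axis=0).round(1).tolist()))
E
python3 p.py | tail -3; python3 e.py
```

```text
tcp_pos: [0.5961, -0.3589, 0.0822]
eef_rot: [-3.14, -0.0, 1.104]
contact_force: [-0.2, -0.9, -0.5]
width: 0.0005
side 240 [[-54.5, -98.1, 37.6], [-24.5, -89.9, 39.3], [4.9, -80.5, 40.9]]
scene 291 [[-53.8, -97.1, 36.6], [-25.9, -89.2, 38.4], [4.5, -80.8, 40.1]]
wrist 0 False
side tip (np.float64(-128.9), np.float64(0.008)) rail (np.float64(-101.8), np.float64(0.009))
  board back (105) (np.float64(103.5), np.float64(0.006))
scene tip (np.float64(-130.2), np.float64(0.012)) rail (np.float64(-102.2), np.float64(0.014))
  board back (105) (np.float64(103.7), np.float64(-0.008))
```

```bash
python3 -m crank '[[-0.74,-0.5425,0,0,0,0,0],[-0.74,-0.5425,0,0,0,0,0],[-0.74,-0.5425,0,0,0,0,0],[-0.74,-0.5425,0,0,0,0,0],[-0.74,-0.5425,0,0,0,0,0],[-0.74,-0.5425,0,0,0,0,0],[0,0,-0.8,0,0,0,0],[0,0,-0.8,0,0,0,0],[0,0,-0.7,0,0,0,0],[0,0,0,0,0,0,0],[0,0,0,0,0,0,0]]'| grep -E 'pos|t_force|width|rot'
python3 - <<'E'
from t import *
print(tt(sensors.read_state()['tcp_pos'][None]))
E
python3 -m crank '[[0,0,-0.15,0,0,0,0],[0,0,-0.15,0,0,0,0],[0,0,0,0,0,0,0],[0,0,0,0,0,0,0]]'| grep -E 'pos|t_force'
```

```text
tcp_pos: [0.5074, -0.4242, 0.0367]
eef_rot: [-3.14, -0.0, 1.104]
contact_force: [0.3, -0.5, 0.8]
width: -0.0001
[[-22.8, -90.6]]
tcp_pos: [0.5076, -0.4245, 0.0315]
contact_force: [0.3, -0.7, -0.6]
```

```bash
python3 -m crank '[[0,0,-0.15,0,0,0,0],[0,0,-0.15,0,0,0,0],[0,0,0,0,0,0,0],[0,0,0,0,0,0,0]]'| grep -E 'pos|t_force'; for i in 1 2 3; do python3 -m crank '[[0,0,-0.1,0,0,0,0],[0,0,0,0,0,0,0],[0,0,0,0,0,0,0]]'| grep -E 'pos|t_force';done
```

```text
tcp_pos: [0.5073, -0.4244, 0.025]
contact_force: [0.4, 0.4, 0.2]
tcp_pos: [0.5074, -0.4244, 0.0232]
contact_force: [-0.5, -0.2, -0.2]
tcp_pos: [0.5076, -0.4246, 0.0215]
contact_force: [0.0, 0.1, 4.0]
tcp_pos: [0.5076, -0.4246, 0.0195]
contact_force: [1.2, -1.8, 3.3]
```

```bash
for i in 1 2; do python3 -m crank '[[0,0,-0.05,0,0,0,0],[0,0,0,0,0,0,0],[0,0,0,0,0,0,0]]'| grep -E 'pos|t_force';done; python3 -m crank '[[0,0,-0.025,0,0,0,0],[0,0,0,0,0,0,0],[0,0,0,0,0,0,0]]'| grep -E 'pos|t_force'
```

```text
tcp_pos: [0.5076, -0.4246, 0.0184]
contact_force: [1.3, -1.0, 3.5]
tcp_pos: [0.5076, -0.4246, 0.0174]
contact_force: [0.5, -2.4, 4.4]
tcp_pos: [0.5076, -0.4246, 0.017]
contact_force: [1.2, -1.3, 5.4]
```

```bash
for i in 1 2; do python3 -m crank '[[0,0,-0.025,0,0,0,0],[0,0,0,0,0,0,0],[0,0,0,0,0,0,0]]'| grep -E 'pos|t_force';done
```

```text
tcp_pos: [0.5076, -0.4247, 0.017]
contact_force: [-0.6, -0.2, 9.9]
tcp_pos: [0.5076, -0.4246, 0.0169]
contact_force: [-2.6, 1.7, 13.5]
```

The rail is on the card at 13.5 N. I'll check that it holds and that the card stayed put.

```bash
python3 -m crank '[[0,0,0,0,0,0,0],[0,0,0,0,0,0,0],[0,0,0,0,0,0,0],[0,0,0,0,0,0,0],[0,0,0,0,0,0,0],[0,0,0,0,0,0,0]]'| grep -E 'time|pos|t_force'; python3 e.py; python3 c.py | grep -E 'x range|rail|ymin'
```

```text
time: 21.45
tcp_pos: [0.5076, -0.4247, 0.0169]
contact_force: [-2.7, 2.0, 14.5]
side tip (np.float64(-128.9), np.float64(-0.059)) rail (np.float64(-106.4), np.float64(0.032))
  board back (105) (np.float64(105.8), np.float64(-0.008))
scene tip (np.float64(-130.1), np.float64(0.009)) rail (np.float64(-105.0), np.float64(-0.136))
  board back (105) (np.float64(104.0), np.float64(0.025))
-15 40 ymin [-130.  -129.3] z 23.8
-5 69 ymin [-129.8 -129.4] z 23.9
5 67 ymin [-130.2 -129.5] z 23.6
15 71 ymin [-130.1 -129.5] z 23.8
25 69 ymin [-129.5 -128.8] z 23.7
35 72 ymin [-130.4 -129.6] z 23.5
45 69 ymin [-129.7 -129.3] z 23.7
55 67 ymin [-130.5 -129.4] z 23.6
x range [-10.33036671  63.77898433]
-15 59 ymin [-129.7 -128.3] z 22.5
-5 86 ymin [-130.3 -129.6] z 23.1
5 83 ymin [-130.8 -129.2] z 23.1
15 84 ymin [-131.1 -129.3] z 22.8
25 82 ymin [-130.4 -129.2] z 22.9
35 78 ymin [-130.4 -129.9] z 22.9
45 83 ymin [-130.4 -129.5] z 22.8
55 75 ymin [-130.5 -129.2] z 23.0
x range [-9.95660838 63.94758891]
side rail top y (-103,-79) [-102.1 -100.4  -81.7  -80.4] x min (-85) [-81.7 -80.3] 177
scene rail 
[... 210 characters left out ...]
]).round(1),len(k))
                                ~~~~~~~~~~~~~^^^^^^^^^^^^^^^^^^^^
    return _quantile_unchecked(
        a, q, axis, out, overwrite_input, method, keepdims, weights)
    return _ureduce(a,
                    func=_quantile_ureduce_func,
    ...<5 lines>...
                    overwrite_input=overwrite_input,
                    method=method)
    r = func(a, **kwargs)
    result = _quantile(arr,
                       quantiles=q,
    ...<2 lines>...
                       out=out,
                       weights=wgt)
    slices_having_nans = np.isnan(arr[-1, ...])
                                  ~~~^^^^^^^^^
IndexError: index -1 is out of bounds for axis 0 with size 0
```

The card hasn't moved: it's square and sticks out about 25 mm, and the rail is held down at about 14 N.

```bash
python3 -c "from workcell import manip; print(manip.job_done())"
```

```text
the job is handed in; nothing more can be done
None
```

The job is handed in: the card was pushed square to the fence, its blank strip measures about 25 mm past the cutting edge (to roughly 1 mm), and the rail is still held down on it at about 14 N.

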